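# Open the tool cage with the sagging bolt and hold its gate ajar

## Task

Open the bench cage so that a workmate can reach in for a battery pack: tip the red cover back and set it down gently on its stop, then draw the sagging barrel bolt right back, lift it over the bent keeper as you pull, and bring the gate ajar by about a hand's width. Do not wrench the bolt against the keeper, and leave the things on the bench as they are. The gate springs shut by itself, so finish still holding it, steady and about 10 cm open at its free edge, with the cover resting on its stop.

Things in the scene. Friction and masses are not known exactly. Their poses are not given: they have to be found in the camera images.
- cage: Bench-top mesh cage for battery packs, grey steel, 352 mm wide (y), 300 deep (x), 200 high, fixed to the bench. Origin on the bench, mid width, in the plane of the front faces of the 40 mm posts; x points into the cage (away from the robot), y left, z up. A gate fills the front: hinges at the right (-y), bolt and keeper at the left (+y).
- cover (a joint): Angle (rad) of the red steel cover, 95 x 352 x 3 mm, 0.4 kg, at the front of the cage roof. 0: level, over gate head and bolt, hiding them from above. Grows as its front edge goes up and back; 1.83: leaning back on its stop (two brackets with rubber bumpers), where gravity keeps it. Let go below about 1.5 it falls shut. Hinge along the cage's y.
- cover_hinge (a point): Point on the cover's hinge axis, mid width, 35 mm behind the cage's front plane, 203 mm above the bench.
- cover_tab (a point): Grip point of the cover's black tab (moves with it): a tongue 30 mm wide along the cage's y, 8 mm thick, sticking out 44 mm from the middle of the cover's front edge, in its plane. The point is 125 mm from the hinge axis, 30 mm out from the edge. Nothing beside or under it: fingers can straddle its width from above and it can swivel between them.
- bolt (a joint): How far the bolt's rod is drawn back (m): 0 shot fully into the keeper, 0.040 fully drawn, at its end stop. It slides along the rod, away from the left post (towards the cage's -y), with about 1.5 N of friction, and stays where left. Fully drawn, 10 mm of the tip still lies behind the keeper's bent ear unless lifted.
- barrel (a joint): Lift (rad) of the whole barrel bolt about the one screw left in its plate. 0: sagging, tip 0.14 below level, where it rests; 0.14 level; 0.20 the most. The screw is 145 mm above the bench; level, the ball is 40 mm above it and 70 mm left of it if drawn (110 if shot). Drawn, the tip clears the ear from 0.09 on; keep it up until the gate is past 0.1 rad. 3 to 5 N at the ball lifts it.
- knob_ball (a point): Centre of the black ball knob, 22 mm across, on the bolt's upright cranked 8 mm stem; moves with bolt and gate. 40 mm above the rod's axis, 32 mm in front of the gate's face, about 169 mm above the bench at the start (shut cover's underside: 203 mm). With the cover up it can be pinched from above, fingers to its left and right; free room to 25 mm below its centre.
- bolt_tip (a point): Centre of the free end of the zinc-plated rod, 12 mm in diameter; 90 mm beyond the ball along the rod.
- ear_top (a point): Middle of the top edge of the keeper's bent ear, 130 mm above the bench: an upright strip of steel 22 mm high, 23 mm long and 4 mm thick, reaching from the keeper towards the gate, in front of the rod.
- keeper: Zinc-plated bent strap keeper on the left post, with its ear. Fixed to the cage; origin as that of the cage.
- gate (a joint): Opening (rad) of the blue gate. 0: shut; grows as the free edge comes out towards the robot, turning anticlockwise seen from above. 0.38 is 100 mm of opening at the free edge. A spring hinge pulls it shut: 0.3 N m when shut, 0.55 N m at 0.38 rad (2 to 3 N at the ball).
- gate_hinge (a point): Point on the gate's upright hinge axis, 8 mm behind the front plane, 145 mm above the bench; the drawn ball is 185 mm to its left, the free edge 265 mm.
- gate_leaf: The blue gate, a mesh leaf of 20 mm tube, 20 to 190 mm above the bench, with all it carries (barrel bolt and knob). Origin on the hinge axis at bench height; y points along the leaf to its free edge, which is at y = 265 mm.
- junction_box: Bystander: open galvanised box, 102 x 102 x 54 mm, standing on the bench in front of the gate's hinge side, where a gate swung wide would hit it. Origin under its centre.
- water_bottle: Bystander: clear bottle with white cap, 62 mm in diameter, 185 mm tall, on the bench to the right of the cage. Origin under its centre.
- pliers: Bystander: pliers with red handles, 220 mm long, 18 mm thick, lying on the plywood board to the left of the cage. Origin under the middle.

How it is judged:
On the way, in this order (a step that is already met when the one before it is completed fails the run):
1. the cover leans on its stop, at rest, the gate still shut (value of joint cover above 1.76 rad and velocity of joint cover between -0.15 and 0.15 rad/s and value of joint gate below 0.05 rad), for 0.3 s.
2. the bolt is drawn back, out of the keeper's loop, before the gate opens (value of joint bolt above 0.03 m and value of joint gate below 0.05 rad).
3. the bolt is lifted clear over the keeper's ear while the gate is pulled past it (value of joint barrel above 0.07 rad and value of joint gate between 0.055 and 0.2 rad).
4. the gate is ajar (value of joint gate between 0.23 and 0.55 rad), for 0.3 s.
At the end, for the whole second after the job is handed in: The gate is held still between 0.25 and 0.52 rad open (about 65 to 135 mm at the free edge) with the fingers on the gate or its bolt (over 1 N), and the cover leans on its stop (over 1.76 rad) (value of joint gate between 0.25 and 0.52 rad and velocity of joint gate between -0.06 and 0.06 rad/s and contact force between the fingers and gate_leaf above 1 N and value of joint cover above 1.76 rad); the arm keeps its last pose, push and grip.
It fails at once if the cover is flung onto its stop (faster than 1.3 rad/s in the last part of its swing) (value of joint cover above 1.55 rad and velocity of joint cover above 1.3 rad/s).
It fails at once if the cover is let fall shut (value of joint cover below 0.4 rad and velocity of joint cover below -2.5 rad/s).
It fails at once if the bolt is wrenched against the keeper (over 30 N) (contact force between gate_leaf and keeper above 30 N).
It fails at once if the gate is swung wide (value of joint gate above 0.8 rad).
It fails at once if the junction box, bottle or pliers are disturbed (distance of any of junction_box, water_bottle, pliers from where it was at the start of the episode above 0.02 m or angle between any of junction_box, water_bottle's own z axis and vertical above 0.3 rad).
It also fails if it takes over 54 s, if anything falls off the work surface, if the arm or the gripper's body presses on something with over 40 N, if the wrist force passes 120 N, or if a joint passes its speed limit or range.

## Robot

A 6-joint arm with a two-finger parallel gripper is mounted at the origin on the work surface. World frame = base frame: x ahead of the robot, y to its left, z up, the work surface at z = 0. Lengths are in m, angles in rad, forces in N, time in s.
With the tool pointing down it reaches from about 0.35 to 0.775 m from the base axis. Payload 7.3 kg.
Tool frame: the origin (TCP) lies at the very end of the fingers, on their centre line; the grasp point (between the pads) lies 19 mm behind it; z points along the fingers, y is the line along which they close (so a half turn about z gives the same grasp; the last joint's range is limited). The gripper opens to 92 mm and grips with 3 to 60 N. Pads are 19 mm wide; open, the fingers measure 130 mm over their backs; the gripper's body (75 mm by 190 mm) begins 47 mm behind the grasp point.
Start: joints at [1.169, 0.342, 1.524, -0, 1.275, -0.146], TCP at [0.133, 0.508, 0.227] pointing down, gripper open.
Joint ranges: [-2.53, 2.53], [-0.77, 2.02], [0.04, 2.7], [-1, 4.14], [0.28, 2.66], [-3.11, 3.11]. Speed limits (rad/s): [2.57, 2.57, 3.14, 3.14, 3.14, 3.14].

## Interface

Orientations are given as [roll, pitch, yaw] about the fixed x, y, z axes, in that order (R = Rz(yaw) Ry(pitch) Rx(roll)).
In Python, from cell import robot, read_camera, get_calibration gives the robot as it stands. The module is installed in compiled form; this text tells all that it offers.
- The arm moves only by the tool send_rows, never from a script. Its argument "plan" is a list of rows, each a list of 2 entries, a list of its own where there are three numbers: the shift along the tool's x, y, z as a fraction of full scale, then the turn, a rotation vector about the tool's x, y, z as a fraction of full scale. A call has exactly 10 rows; each row shifts and turns the commanded pose from where the row before left it, along the tool's axes as they then stand; what a row does not reach is not made up. Full scale, the value 1, is 0.025 m for a shift and 90 degrees for a turn. A row lasts 1/8 s, in which the tool goes at most 62.5 mm and 10.7 degrees, less where a joint would pass 70% of its speed; a pose out of reach is approached as far as the arm can. A call with a number of a shift or a turn outside -1 to 1 is refused whole. A call with a gripper value outside its range is refused whole. "gripper" is the opening, from -1 (shut) to 1 (fully open), so that 0 is half open, set as the call begins (left out, the last holds). The fingers move at their own pace and stop on an object; "force" is the grip in N (left out, the last holds). Time passes only in rows, so rows that do not move let the fingers close, or fill a call up. It gives the time, the measured TCP pose, the force, the opening and the grip force at its end, in the units of the state.
- robot.observe(): the state, without advancing time (a new reading comes with each control period).
- read_camera(name): name is "side" or "top" or "wrist"; returns (picture, depth): 400x640x3 uint8, blue, green, red; 400x640 float32, m along the optical axis (not along the pixel's ray), 0 where there is no reading.
- get_calibration(name): a dict with "intrinsics" (3x3 intrinsics, pixels), "rvec" (rotation vector, rad) and "tvec" (3), from world to camera coordinates, as OpenCV has them. Camera axes: x right, y down, z forward; pixel columns grow to the right and rows downward; lengths in m; the calibration is good to about 2 mm. A picture is of the moment at which its call begins: read the wrist's pose just before it. get_calibration takes no time and is no camera call; for the wrist camera it gives the pose at the moment of the call.
- robot.hand_in(): hands the job in; it is judged then, once.
The state is a dict: "time": time; "qpos": joint angles; "qvel": joint speeds; "joint_efforts": joint torques, N m; "tool_pos": TCP position; "tool_rot": TCP orientation; "contact_force": force on the tool from outside, world axes, zero at the start; "torque": the same for the moment, N m; "opening": finger opening in m; "grip_force": force on a finger pad.
Only numpy, scipy, OpenCV 4.12 (cv2) and the standard library are available. Lean on these libraries where they do the work, as an engineer would, in place of code of your own. Each camera call takes 0.05 s, during which the arm holds its last target. There are 200 camera calls.

## Working session

There is one attempt and no reset: what is moved stays moved. The work goes in short steps, Python scripts to look and compute and a tool call to move; the robot and the scene stay as the last step left them, time stands still between calls to the robot, and variables do not carry over. Pictures are saved under pics/ and viewed, at most 10 in all, crops included, and the job is handed in when it is done.

Besides the shell and the picture viewer there is one more tool, called after "Emit:" as name([rows], argument=value, ...), one row to a line, values as JSON. send_rows: Moves the arm, as the interface text tells. Shift numbers are shares of 0.025 m and turn numbers shares of 90 degrees, none past 1 either way. Its arguments: {"type":"object","properties":{"plan":{"type":"array"},"gripper":{"type":"number"},"force":{"type":"number"}},"required":["plan"]}

```bash
mkdir -p pics; cat > h.py <<'E'
import numpy as np, cv2
from cell import robot, read_camera, get_calibration
from scipy.spatial.transform import Rotation as R
def px(name,d,pts):
    c=get_calibration(name);K=c['intrinsics'];Rm=cv2.Rodrigues(np.array(c['rvec'],float))[0];t=np.array(c['tvec']).ravel()
    out=[]
    for u,v in pts:
        w=d[v-1:v+2,u-1:u+2];w=w[w>0];z=np.median(w) if len(w) else np.nan
        out.append(Rm.T@(np.linalg.inv(K)@np.array([u,v,1.])*z-t))
    return np.array(out)
def proj(name,P):
    c=get_calibration(name)
    return cv2.projectPoints(np.array(P,float).reshape(-1,1,3),np.array(c['rvec'],float),np.array(c['tvec'],float),np.array(c['intrinsics'],float),None)[0].reshape(-1,2)
E
python3 - <<'E'
from h import *
np.set_printoptions(precision=3,suppress=True)
o=robot.observe();print(o['time'],o['tool_pos'],o['tool_rot'],o['opening'])
a,da=read_camera('top');b,db=read_camera('side')
np.savez('d0.npz',top=da,side=db)
cv2.imwrite('pics/top0.png',a);cv2.imwrite('pics/side0.png',b)
E
```

```text
0.0 [0.133 0.508 0.226] [-3.14  -0.     2.886] 0.09168202165839053
```

View pics/top0.png

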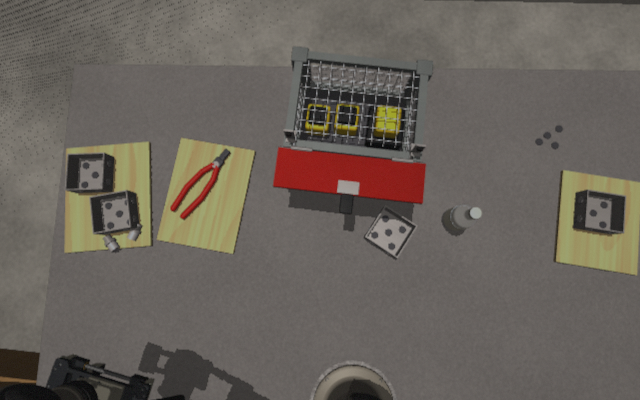

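View pics/side0.png

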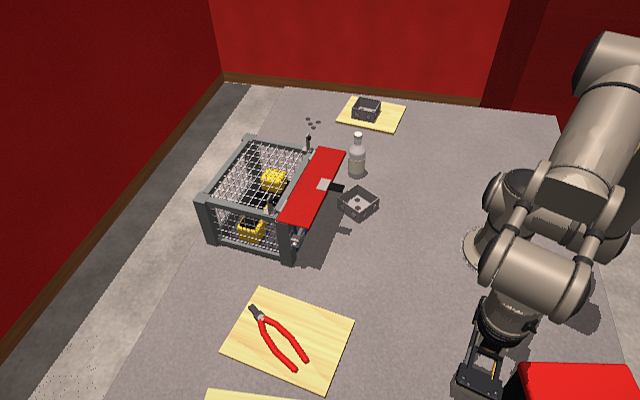

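The top view shows the cage, with the red cover's corners at about (278,148), (425,161), (423,202) and (274,188) and the black tab at (347,203). The junction box is at (390,234), the bottle at (470,215) and the pliers at (200,185). The side view agrees.

```bash
python3 - <<'E'
from h import *
np.set_printoptions(precision=4,suppress=True)
d=np.load('d0.npz')['top'];a=cv2.imread('pics/top0.png').astype(int)
m=(a[...,2]>110)&(a[...,1]<60)&(a[...,0]<60);m[:,:265]=0;m[:,435:]=0;m[:140]=0;m[215:]=0
vs,us=np.nonzero(m);P=px('top',d,list(zip(us,vs)));P=P[abs(P[:,2]-.205)<.02]
print(len(P),np.median(P[:,2]))
r=cv2.minAreaRect((P[:,:2]*1000).astype(np.float32));print(r,cv2.boxPoints(r))
print(px('top',d,[(347,198),(347,203),(347,208),(347,212),(390,218),(366,234),(413,232),(398,257),(475,213)]))
E
```

```text
5500 0.2039932804391147
((581.5994873046875, 24.352142333984375), (352.55419921875, 96.5548324584961), 84.2918930053711) [[ 516.0289 -146.2492]
 [ 612.1049 -155.8526]
 [ 647.1701  194.9535]
 [ 551.0941  204.5569]]
[[ 0.5239  0.0297  0.2085]
 [ 0.5122  0.0297  0.209 ]
 [ 0.5005  0.0296  0.2091]
 [ 0.4913  0.0295  0.2085]
 [ 0.4988 -0.1027  0.0001]
 [ 0.4509 -0.0317  0.0343]
 [ 0.4579 -0.1576  0.0426]
 [ 0.3905 -0.1243 -0.0023]
 [ 0.4965 -0.2744  0.1832]]
```

Emit:
send_rows([
  [[0, 0, -0.5], [0, 0, -0.1]],
  [[-0.92, -0.97, -0.3], [0, 0, 0]],
  [[-0.92, -0.97, -0.3], [0, 0, 0]],
  [[-0.92, -0.97, -0.3], [0, 0, 0]],
  [[-0.92, -0.97, -0.3], [0, 0, 0]],
  [[-0.92, -0.97, -0.3], [0, 0, 0]],
  [[-0.92, -0.97, 0], [0, 0, 0]],
  [[-0.92, -0.97, 0], [0, 0, 0]],
  [[-0.92, -0.97, 0], [0, 0, 0]],
  [[-0.92, -0.97, 0], [0, 0, 0]],
], gripper=1, force=20)

```text
time: 1.35
tool_pos: [0.3177, 0.2693, 0.2765]
tool_rot: [-3.141, -0.0, 3.043]
contact_force: [-0.5, 0.4, 0.6]
opening: 0.092
grip_force: 0.0
```

Emit:
send_rows([
  [[-0.92, -0.97, 0], [0, 0, 0]],
  [[-0.92, -0.97, 0], [0, 0, 0]],
  [[-0.92, -0.97, 0], [0, 0, 0]],
  [[-0.92, -0.97, 0], [0, 0, 0]],
  [[-0.92, -0.97, 0], [0, 0, 0]],
  [[-0.92, -0.97, 0], [0, 0, 0]],
  [[-0.92, -0.97, 0], [0, 0, 0]],
  [[-0.92, -0.97, 0], [0, 0, 0]],
  [[-0.1, 0, 0], [0, 0, 0]],
  [[0, 0, 0], [0, 0, 0]],
])

```text
time: 2.6
tool_pos: [0.4833, 0.0593, 0.2763]
tool_rot: [3.141, -0.001, 3.043]
contact_force: [1.0, 0.3, 0.6]
opening: 0.0915
grip_force: 0.0
```

```bash
cat >> h.py <<'E'
O=np.array([0.5933,0.0232,0]);C=R.from_euler('z',-0.0997)
def cage(p): return O+C.apply(p)
def tostep(p):
    "tool-axes shift (units of 25 mm) from the measured TCP to world point p"
    o=robot.observe();return R.from_euler('xyz',o['tool_rot']).inv().apply(np.array(p)-o['tool_pos'])/.025
E
python3 - <<'E'
from h import *
np.set_printoptions(precision=3,suppress=True)
o=robot.observe();print(o['time'],o['tool_pos'],o['tool_rot'],o['opening'],o['qpos'])
print(tostep(cage([-.09,0,.185])))
a,d=read_camera('wrist');cv2.imwrite('pics/w1.png',a);np.save('w1.npy',d)
E
```

```text
2.6 [0.483 0.059 0.276] [ 3.141 -0.001  3.043] 0.09151006828062302 [-0.036  0.236  1.534  0.     1.373 -1.508]
[-0.924 -1.     3.651]
```

View pics/w1.png

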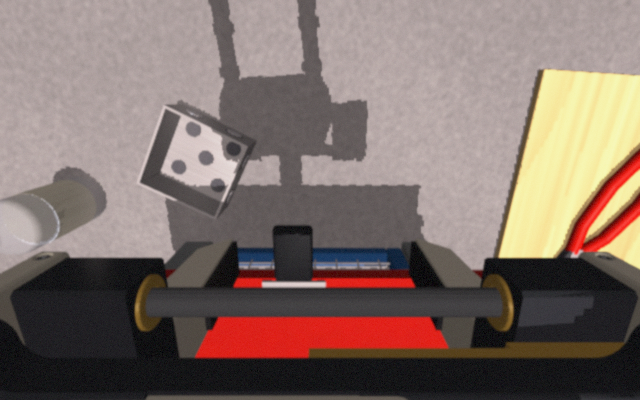

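The wrist view shows the tab at (293,250), between the fingers but about 25 mm off centre, which matches the computed shift. I'll descend and grip.

Emit:
send_rows([
  [[-0.46, -0.5, 0.2], [0, 0, 0]],
  [[-0.46, -0.5, 0.4], [0, 0, 0]],
  [[0, 0, 0.8], [0, 0, 0]],
  [[0, 0, 0.8], [0, 0, 0]],
  [[0, 0, 0.7], [0, 0, 0]],
  [[0, 0, 0.5], [0, 0, 0]],
  [[0, 0, 0.25], [0, 0, 0]],
  [[0, 0, 0], [0, 0, 0]],
  [[0, 0, 0], [0, 0, 0]],
  [[0, 0, 0], [0, 0, 0]],
])

```text
time: 3.9
tool_pos: [0.5045, 0.0318, 0.186]
tool_rot: [3.141, 0.001, 3.043]
contact_force: [-0.2, -0.7, -0.1]
opening: 0.0921
grip_force: 0.0
```

Emit:
send_rows([
  [[0, 0, 0], [0, 0, 0]],
  [[0, 0, 0], [0, 0, 0]],
  [[0, 0, 0], [0, 0, 0]],
  [[0, 0, 0], [0, 0, 0]],
  [[0, 0, 0], [0, 0, 0]],
  [[0, 0, 0], [0, 0, 0]],
  [[0, 0, 0], [0, 0, 0]],
  [[0, 0, 0], [0, 0, 0]],
  [[0, 0, 0], [0, 0, 0]],
  [[0, 0, 0], [0, 0, 0]],
], gripper=-0.5, force=20)

```text
time: 5.15
tool_pos: [0.5044, 0.0334, 0.1854]
tool_rot: [3.139, 0.0, 3.043]
contact_force: [1.2, 7.4, -1.1]
opening: 0.0297
grip_force: 20.0
```

Emit:
send_rows([
  [[-0.025, 0, -0.5], [0, 0, 0]],
  [[-0.075, 0, -0.495], [0, 0, 0]],
  [[-0.125, 0, -0.485], [0, 0, 0]],
  [[-0.17, 0, -0.47], [0, 0, 0]],
  [[-0.215, 0, -0.45], [0, 0, 0]],
  [[-0.26, 0, -0.425], [0, 0, 0]],
  [[-0.3, 0, -0.4], [0, 0, 0]],
  [[-0.34, 0, -0.365], [0, 0, 0]],
  [[-0.375, 0, -0.33], [0, 0, 0]],
  [[-0.41, 0, -0.29], [0, 0, 0]],
])

```text
time: 6.4
tool_pos: [0.5609, 0.0277, 0.2898]
tool_rot: [3.139, -0.003, 3.044]
contact_force: [0.4, 5.9, -5.4]
opening: 0.0297
grip_force: 20.0
```

Emit:
send_rows([
  [[-0.345, 0, -0.2], [0, 0, 0]],
  [[-0.36, 0, -0.175], [0, 0, 0]],
  [[-0.375, 0, -0.145], [0, 0, 0]],
  [[-0.385, 0, -0.115], [0, 0, 0]],
  [[-0.39, 0, -0.085], [0, 0, 0]],
  [[-0.395, 0, -0.05], [0, 0, 0]],
  [[-0.4, 0, -0.02], [0, 0, 0]],
  [[-0.4, 0, 0.01], [0, 0, 0]],
  [[-0.4, 0, 0.045], [0, 0, 0]],
  [[-0.4, 0, 0.075], [0, 0, 0]],
])

```text
time: 7.65
tool_pos: [0.6572, 0.0179, 0.3072]
tool_rot: [3.14, -0.001, 3.044]
contact_force: [-0.7, 5.3, 0.8]
opening: 0.03
grip_force: 20.0
```

Emit:
send_rows([
  [[-0.05, 0, 0.01], [0, 0, 0]],
  [[-0.05, 0, 0.01], [0, 0, 0]],
  [[-0.05, 0, 0.01], [0, 0, 0]],
  [[-0.05, 0, 0.01], [0, 0, 0]],
  [[0, 0, 0], [0, 0, 0]],
  [[0, 0, 0], [0, 0, 0]],
  [[0, 0, 0], [0, 0, 0]],
  [[0, 0, 0], [0, 0, 0]],
  [[0, 0, 0], [0, 0, 0]],
  [[0, 0, 0], [0, 0, 0]],
])

```text
time: 8.9
tool_pos: [0.6619, 0.0174, 0.3061]
tool_rot: [3.14, -0.001, 3.044]
contact_force: [0.3, 4.5, 1.0]
opening: 0.0297
grip_force: 20.0
```

Emit:
send_rows([
  [[0, 0, 0], [0, 0, 0]],
  [[0, 0, 0], [0, 0, 0]],
  [[0, 0, 0], [0, 0, 0]],
  [[0, 0, -0.2], [0, 0, 0]],
  [[0, 0, -0.5], [0, 0, 0]],
  [[0, 0, -0.8], [0, 0, 0]],
  [[0, 0, -0.8], [0, 0, 0]],
  [[0.9, 0, -0.4], [0, 0, 0]],
  [[0.9, 0, 0], [0, 0, 0]],
  [[0.9, 0, 0], [0, 0, 0]],
], gripper=0)

```text
time: 10.15
tool_pos: [0.5943, 0.0228, 0.375]
tool_rot: [3.142, 0.002, 3.043]
contact_force: [0.2, 0.1, -0.7]
opening: 0.046
grip_force: 0.0
```

Emit:
send_rows([
  [[1, 0, 0], [0, 0, 0]],
  [[1, 0, 0], [0, 0, 0]],
  [[1, 0, 0], [0, 0, 0]],
  [[1, 0, 0], [0, 0, 0]],
  [[1, 0, 0], [0, 0, 0]],
  [[1, 0, 0], [0, 0, 0]],
  [[0, 0, 0], [0, 0, 0]],
  [[0, 0, 0], [0, 0, 0]],
  [[0, 0, 0], [0, 0, 0]],
  [[0, 0, 0], [0, 0, 0]],
])

```text
time: 11.4
tool_pos: [0.4461, 0.0375, 0.3735]
tool_rot: [3.141, -0.0, 3.043]
contact_force: [0.1, -0.6, -0.9]
opening: 0.0457
grip_force: 0.0
```

```bash
python3 - <<'E'
from h import *
np.set_printoptions(precision=3,suppress=True)
o=robot.observe();print(o['time'],o['tool_pos'],o['contact_force'],o['opening'])
a,d=read_camera('top');b,e=read_camera('side');np.savez('d2.npz',top=d,side=e)
A=cv2.resize(a[120:240,250:450],None,fx=3,fy=3);B=cv2.resize(b[120:270,190:390],None,fx=3,fy=3)
B=cv2.resize(B,(A.shape[1]*4//5,360))
cv2.imwrite('pics/t2.png',cv2.vconcat([A[:,:600],cv2.copyMakeBorder(B[:240],0,0,0,600-B.shape[1],0)]) if 0 else A)
cv2.imwrite('pics/s2.png',cv2.resize(b[110:260,190:390],None,fx=4,fy=4))
E
```

```text
11.4 [0.446 0.037 0.373] [ 0.13  -0.602 -0.881] 0.04573639600740463
```

View pics/t2.png

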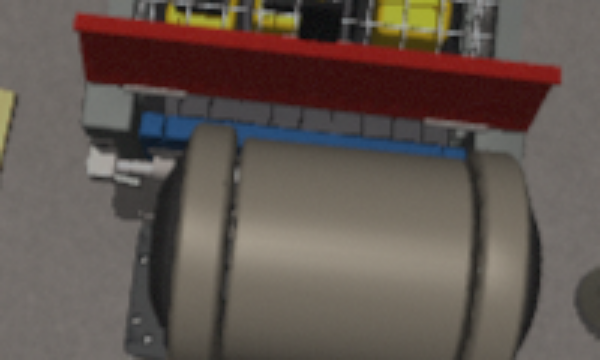

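View pics/s2.png

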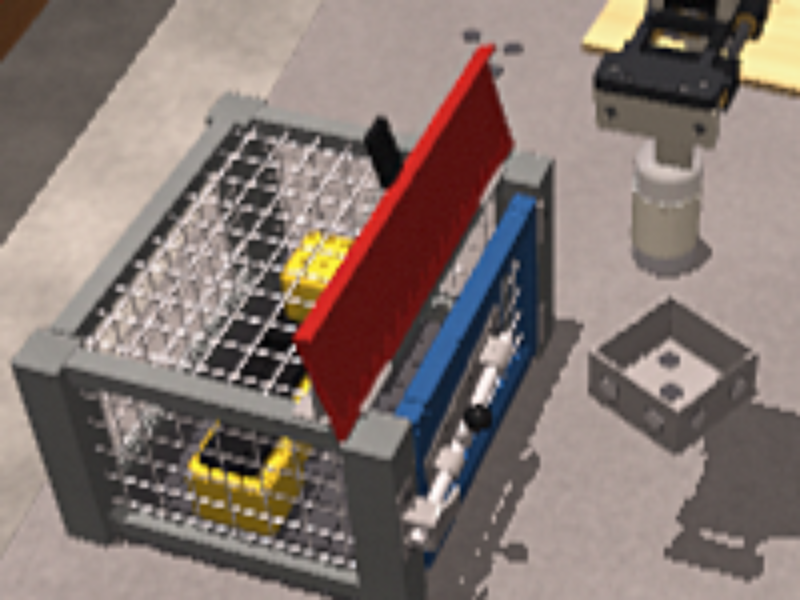

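The cover is on its stop. The ball shows at crop (478,418) in the side view, which is full-image pixel (309,214). The gate is shut and the bolt shot.

```bash
python3 - <<'E'
from h import *
np.set_printoptions(precision=4,suppress=True)
f=np.load('d2.npz');d=f['side'];a=cv2.imread('pics/s2.png')
P=px('side',d,[(309,214),(310,215),(309,213),(311,214),(308,216)])
print(P,C.inv().apply(P-O))
# leaf top free-edge / hinge corner, bolt
Q=px('side',d,[(291,213),(292,214),(322,161),(298,234),(301,228)]);print(C.inv().apply(Q-O))
c=get_calibration('side');print('cam',-cv2.Rodrigues(np.array(c['rvec'],float))[0].T@np.array(c['tvec']).ravel())
for x in(-.032,-.027,-.037):
  for y in (.092,.0975,.103): print(x,y,proj('side',cage([x,y,.169])))
E
```

```text
[[0.5678 0.1267 0.1747]
 [0.5647 0.1278 0.1723]
 [0.5683 0.1247 0.1767]
 [0.562  0.1263 0.1757]
 [0.5698 0.131  0.1704]] [[-0.0356  0.1005  0.1747]
 [-0.0389  0.1012  0.1723]
 [-0.035   0.0985  0.1767]
 [-0.0414  0.0995  0.1757]
 [-0.0341  0.105   0.1704]]
[[ 0.0093  0.1246  0.1882]
 [ 0.0046  0.1285  0.1895]
 [ 0.0003 -0.1205  0.1887]
 [-0.0158  0.1433  0.1269]
 [-0.0174  0.1225  0.1314]]
cam [0.337  0.9119 1.0383]
-0.032 0.092 [[308.8848 213.0477]]
-0.032 0.0975 [[308.2287 214.3615]]
-0.032 0.103 [[307.5686 215.6833]]
-0.027 0.092 [[307.2627 212.6548]]
-0.027 0.0975 [[306.6024 213.9662]]
-0.027 0.103 [[305.938  215.2854]]
-0.037 0.092 [[310.51   213.4413]]
-0.037 0.0975 [[309.8582 214.7576]]
-0.037 0.103 [[309.2025 216.0819]]
```

```bash
python3 - <<'E'
from h import *
np.set_printoptions(precision=3,suppress=True)
print(tostep(cage([-.034,.096,.150])))
E
```

```text
[-4.571  3.853  8.937]
```

Emit:
send_rows([
  [[-0.9, 0.8, 0], [0, 0, 0]],
  [[-0.9, 0.8, 0.5], [0, 0, 0]],
  [[-0.9, 0.8, 0.9], [0, 0, 0]],
  [[-0.9, 0.8, 0.9], [0, 0, 0]],
  [[-0.97, 0.65, 0.9], [0, 0, 0]],
  [[0, 0, 0.9], [0, 0, 0]],
  [[0, 0, 0.9], [0, 0, 0]],
  [[0, 0, 0.9], [0, 0, 0]],
  [[0, 0, 0.5], [0, 0, 0]],
  [[0, 0, 0], [0, 0, 0]],
])

```text
time: 12.75
tool_pos: [0.5685, 0.1221, 0.213]
tool_rot: [-3.141, -0.002, 3.043]
contact_force: [0.5, 0.2, 0.2]
opening: 0.0454
grip_force: 0.0
```

```bash
python3 - <<'E'
from h import *
np.set_printoptions(precision=3,suppress=True)
o=robot.observe();print(o['time'],o['tool_pos'],o['opening'],tostep(cage([-.034,.096,.150])))
a,d=read_camera('wrist');np.save('w3.npy',d);cv2.imwrite('pics/w3.png',a)
print(proj('wrist',[cage([-.034,.096,.169])]))
E
```

```text
12.75 [0.569 0.122 0.213] 0.04542085410880337 [-0.023  0.004  2.52 ]
[[323.582 226.435]]
```

View pics/w3.png

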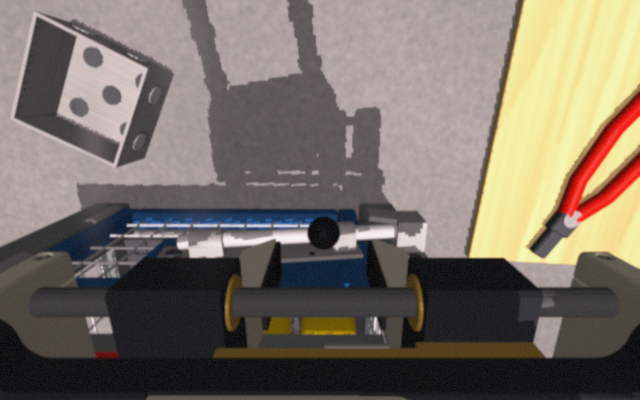

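The ball is at (323,232), against a predicted (324,226). It is centred between the fingers and about 2 mm further in x. I'll descend and pinch it.

Emit:
send_rows([
  [[-0.1, 0, 0.3], [0, 0, 0]],
  [[0, 0, 0.5], [0, 0, 0]],
  [[0, 0, 0.5], [0, 0, 0]],
  [[0, 0, 0.5], [0, 0, 0]],
  [[0, 0, 0.4], [0, 0, 0]],
  [[0, 0, 0.3], [0, 0, 0]],
  [[0, 0, 0], [0, 0, 0]],
  [[0, 0, 0], [0, 0, 0]],
  [[0, 0, 0], [0, 0, 0]],
  [[0, 0, 0], [0, 0, 0]],
])

```text
time: 14.05
tool_pos: [0.5714, 0.1219, 0.1516]
tool_rot: [3.141, 0.001, 3.043]
contact_force: [0.0, -0.4, -0.2]
opening: 0.0459
grip_force: 0.0
```

Emit:
send_rows([
  [[0, 0, 0], [0, 0, 0]],
  [[0, 0, 0], [0, 0, 0]],
  [[0, 0, 0], [0, 0, 0]],
  [[0, 0, 0], [0, 0, 0]],
  [[0, 0, 0], [0, 0, 0]],
  [[0, 0, 0], [0, 0, 0]],
  [[0, 0, 0], [0, 0, 0]],
  [[0, 0, 0], [0, 0, 0]],
  [[0, 0, 0], [0, 0, 0]],
  [[0, 0, 0], [0, 0, 0]],
], gripper=-0.9, force=35)

```text
time: 15.3
tool_pos: [0.5713, 0.1217, 0.1512]
tool_rot: [-3.141, 0.0, 3.043]
contact_force: [-0.9, -2.7, -0.5]
opening: 0.0197
grip_force: 35.0
```

```bash
python3 - <<'E'
from h import *
o=robot.observe();print(o['time'],o['tool_pos'],o['opening'],o['contact_force'],o['grip_force'])
a,d=read_camera('wrist')
cv2.imwrite('pics/w4.png',cv2.resize(a[180:340,200:440],None,fx=3,fy=3))
E
```

```text
15.3 [0.57127539 0.12168201 0.15122081] 0.019740303138142134 [-0.87039915 -2.66778541 -0.4880277 ] 34.999966621398926
```

View pics/w4.png

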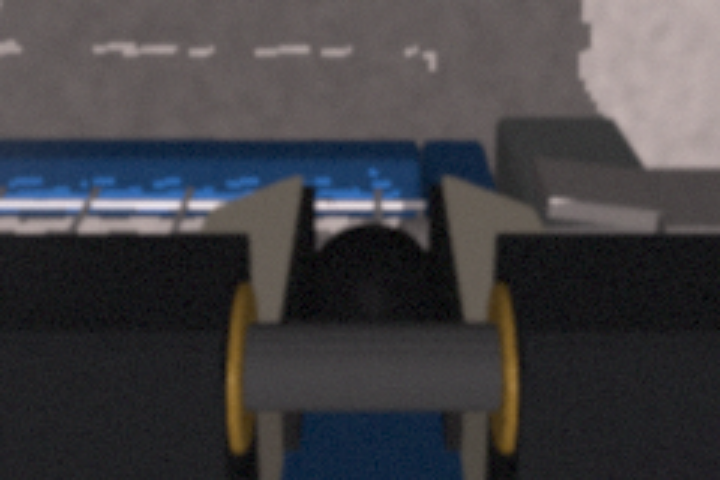

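The ball is held between the pads, with its centre at crop (375,275). Next I draw the bolt along the sagging rod line.

Emit:
send_rows([
  [[0, -0.1, -0.014], [0, 0, 0]],
  [[0, -0.2, -0.028], [0, 0, 0]],
  [[0, -0.2, -0.028], [0, 0, 0]],
  [[0, -0.2, -0.028], [0, 0, 0]],
  [[0, -0.2, -0.028], [0, 0, 0]],
  [[0, -0.2, -0.028], [0, 0, 0]],
  [[0, -0.2, -0.028], [0, 0, 0]],
  [[0, -0.2, -0.028], [0, 0, 0]],
  [[0, -0.08, -0.01], [0, 0, 0]],
  [[0, 0, 0], [0, 0, 0]],
])

```text
time: 16.6
tool_pos: [0.5673, 0.0823, 0.1568]
tool_rot: [-3.141, -0.0, 3.043]
contact_force: [-1.2, 0.5, 0.8]
opening: 0.0198
grip_force: 35.0
```

Emit:
send_rows([
  [[0, -0.04, -0.08], [0, 0, 0]],
  [[0, -0.04, -0.08], [0, 0, 0]],
  [[0, -0.04, -0.08], [0, 0, 0]],
  [[0, -0.04, -0.08], [0, 0, 0]],
  [[0, -0.04, -0.08], [0, 0, 0]],
  [[0, 0, -0.03], [0, 0, 0]],
  [[0, 0, 0], [0, 0, 0]],
  [[0, 0, 0], [0, 0, 0]],
  [[0, 0, 0], [0, 0, 0]],
  [[0, 0, 0], [0, 0, 0]],
])

```text
time: 17.85
tool_pos: [0.5668, 0.0777, 0.1674]
tool_rot: [3.141, -0.0, 3.043]
contact_force: [-0.6, 5.9, -6.7]
opening: 0.02
grip_force: 35.0
```

```bash
python3 - <<'E'
from h import *
np.set_printoptions(precision=3,suppress=True)
o=robot.observe();print(o['time'],o['tool_pos'],C.inv().apply(o['tool_pos']-O),o['contact_force'],o['opening'])
b,e=read_camera('side');np.save('s5.npy',e)
cv2.imwrite('pics/s5.png',cv2.resize(b[170:250,260:370],None,fx=7,fy=7))
# rows for the gate arc, row: shift (tool axes before turn) and turn
p0=np.array([-.042,.185])
f=lambda a:np.array([[np.cos(a),-np.sin(a)],[np.sin(a),np.cos(a)]])@p0
n=10;da=.04
for name,turnfirst in(('shift then turn',0),('turn then shift',1)):
    dp=f(da)-f(0)
    # express in tool axes (tool x=-cage x, tool y=+cage y at a=0), constant per row since tool turns with gate
    if turnfirst: dp=np.array([[np.cos(da),np.sin(da)],[-np.sin(da),np.cos(da)]])@dp
    print(name,np.array([-dp[0],dp[1]])/.025,'turn z',-da/(np.pi/2))
E
```

```text
17.85 [0.567 0.078 0.167] [-0.032  0.052  0.167] [-0.574  5.87  -6.716] 0.02004666742722196
shift then turn [ 0.295 -0.073] turn z -0.025464790894703257
turn then shift [ 0.297 -0.061] turn z -0.025464790894703257
```

View pics/s5.png

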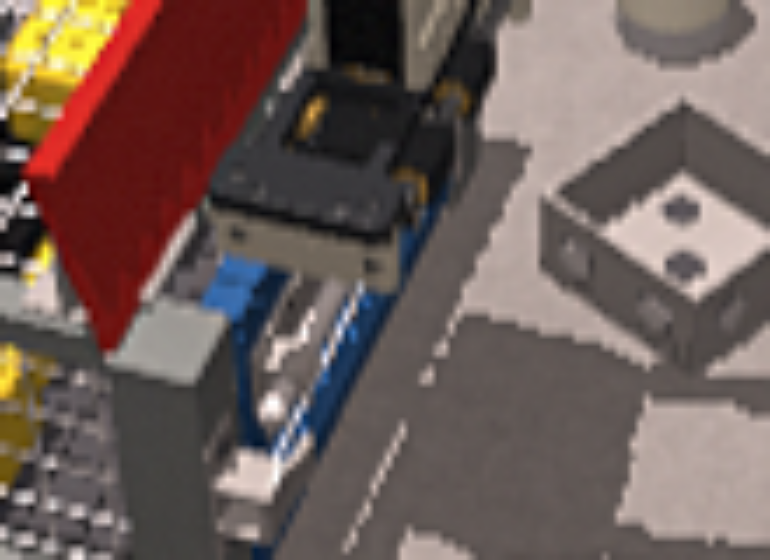

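The tip, at (270,400), is drawn out of the loop and raised above the ear at (290,455). Next I swing the gate along its arc.

Emit:
send_rows([
  [[0.15, -0.034, 0], [0, 0, -0.013]],
  [[0.295, -0.067, 0], [0, 0, -0.0255]],
  [[0.295, -0.067, 0], [0, 0, -0.0255]],
  [[0.295, -0.067, 0], [0, 0, -0.0255]],
  [[0.295, -0.067, 0], [0, 0, -0.0255]],
  [[0.295, -0.067, 0], [0, 0, -0.0255]],
  [[0.295, -0.067, 0], [0, 0, -0.0255]],
  [[0.295, -0.067, 0], [0, 0, -0.0255]],
  [[0.295, -0.067, 0], [0, 0, -0.0255]],
  [[0.295, -0.067, 0], [0, 0, -0.0255]],
])

```text
time: 19.15
tool_pos: [0.4986, 0.0562, 0.1675]
tool_rot: [-3.141, 0.001, -2.858]
contact_force: [1.3, 2.7, -8.3]
opening: 0.0197
grip_force: 35.0
```

Emit:
send_rows([
  [[0, 0, 0], [0, 0, 0]],
  [[0, 0, 0], [0, 0, 0]],
  [[0, 0, 0], [0, 0, 0]],
  [[0, 0, 0], [0, 0, 0]],
  [[0, 0, 0], [0, 0, 0]],
  [[0, 0, 0], [0, 0, 0]],
  [[0, 0, 0], [0, 0, 0]],
  [[0, 0, 0], [0, 0, 0]],
  [[0, 0, 0], [0, 0, 0]],
  [[0, 0, 0], [0, 0, 0]],
])

```text
time: 20.4
tool_pos: [0.4985, 0.0567, 0.1674]
tool_rot: [3.142, 0.0, -2.859]
contact_force: [3.4, -0.3, -10.9]
opening: 0.0191
grip_force: 35.0
```

```bash
python3 - <<'E'
from h import *
np.set_printoptions(precision=3,suppress=True)
o=robot.observe();print(o['time'],o['tool_pos'],o['tool_rot'],C.inv().apply(o['tool_pos']-O),o['contact_force'],o['opening'],o['grip_force'])
b,e=read_camera('side')
cv2.imwrite('pics/s6.png',cv2.resize(b[110:260,190:390],None,fx=4,fy=4))
E
```

```text
20.4 [0.499 0.057 0.167] [ 3.142  0.    -2.859] [-0.098  0.024  0.167] [  3.446  -0.3   -10.888] 0.019144044226603762 34.99795138835907
```

View pics/s6.png

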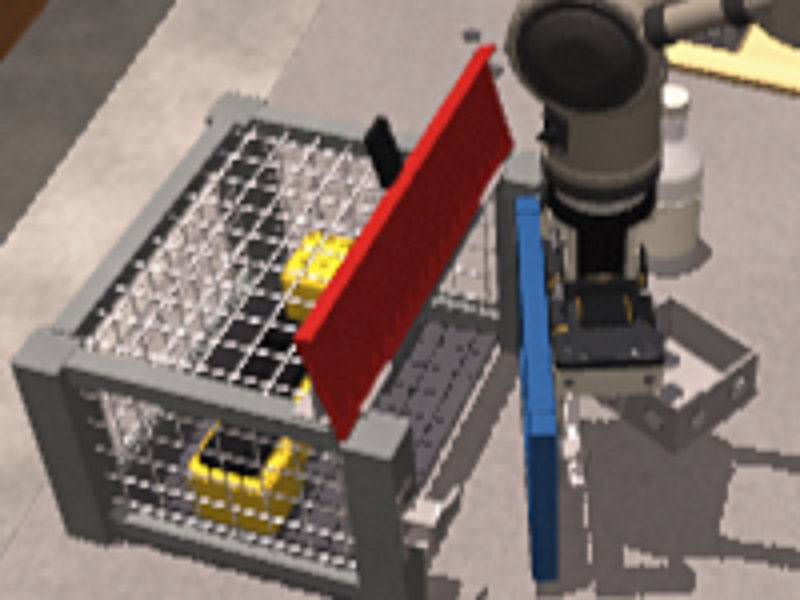

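The gate is ajar, the cover is on its stop and the box has not moved. The vertical load is creeping up, so I'll ease the lift slightly, hold and check.

Emit:
send_rows([
  [[0, 0, 0.04], [0, 0, 0]],
  [[0, 0, 0.04], [0, 0, 0]],
  [[0, 0, 0.04], [0, 0, 0]],
  [[0, 0, 0.04], [0, 0, 0]],
  [[0, 0, 0], [0, 0, 0]],
  [[0, 0, 0], [0, 0, 0]],
  [[0, 0, 0], [0, 0, 0]],
  [[0, 0, 0], [0, 0, 0]],
  [[0, 0, 0], [0, 0, 0]],
  [[0, 0, 0], [0, 0, 0]],
])

```text
time: 21.7
tool_pos: [0.4985, 0.0578, 0.1643]
tool_rot: [3.14, 0.001, -2.859]
contact_force: [-0.6, 7.1, 0.2]
opening: 0.02
grip_force: 35.0
```

Emit:
send_rows([
  [[0, 0, 0], [0, 0, 0]],
  [[0, 0, 0], [0, 0, 0]],
  [[0, 0, 0], [0, 0, 0]],
  [[0, 0, 0], [0, 0, 0]],
  [[0, 0, 0], [0, 0, 0]],
  [[0, 0, 0], [0, 0, 0]],
  [[0, 0, 0], [0, 0, 0]],
  [[0, 0, 0], [0, 0, 0]],
  [[0, 0, 0], [0, 0, 0]],
  [[0, 0, 0], [0, 0, 0]],
])

```text
time: 22.95
tool_pos: [0.4985, 0.0578, 0.1643]
tool_rot: [3.14, 0.001, -2.859]
contact_force: [-0.5, 6.8, 0.7]
opening: 0.0197
grip_force: 35.0
```

```bash
python3 - <<'E'
from h import *
np.set_printoptions(precision=3,suppress=True)
b,e=read_camera('side')
P=px('side',e,[(325,216),(322,170),(321,163)]);P=C.inv().apply(P-O);print(P,np.arctan2(P[1,0]-P[0,0],P[0,1]-P[1,1]))
cv2.imwrite('pics/s7.png',cv2.resize(b[110:260,190:390],None,fx=4,fy=4))
E
```

```text
[[-0.086  0.105  0.188]
 [-0.014 -0.08   0.188]
 [ 0.001 -0.111  0.188]] 0.37136432538525477
```

View pics/s7.png

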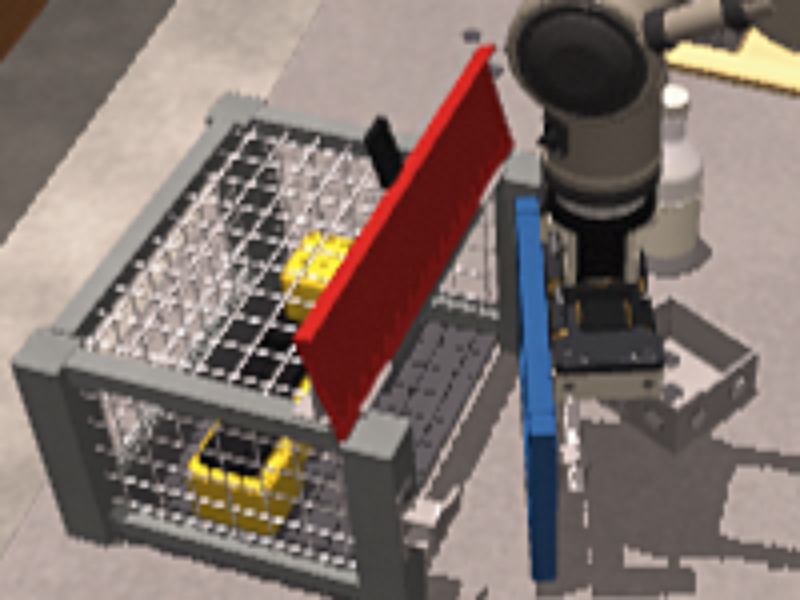

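The gate is steady at about 0.37 rad, with its leaf at crop (535,200) to (545,575). The cover is still on its stop and the ball is held, so I'm handing in.

```bash
python3 -c "
from cell import robot
print(robot.hand_in())"
```

```text
the job is handed in; nothing more can be done
None
```

I've handed the job in: the cover leans on its stop, and the bolt was drawn and lifted over the ear. The gripper is still holding the gate steady at about 0.37 rad, roughly 10 cm open; the hand-in returned no verdict.

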